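# Hang the tube carrier on the spring-balanced arm

## Task

Pick up the steel tube carrier by its upright grip and hang its cross bar in the two notches of the fork on the spring-balanced arm. The arm sinks under the weight: go down slowly with it and let go only once it carries the whole load and has settled, so that it neither drops nor springs back, then move clear. Do not force the arm or push it to its lower stop, and leave the flask, beaker and tub where they are.

Things in the scene. Friction and masses are not known exactly. Their poses are not given: they have to be found in the camera images.
- grip (a point): Mid-point of the grip of the steel tube carrier (loose, on the bench, unknown mass 0.3 to 0.75 kg): an upright grey block 26 mm along the cross bar (x) by 12 mm thick (y) by 58 mm tall (z up). The point is 148 mm above the carrier's underside, 42 mm above the cross bar's axis, 20 mm below the grip's top. The carrier is the same either way round.
- bar (a point): Centre of the carrier's cross bar: round, 8 mm thick, 92 mm long along x, 106 mm above the carrier's underside; axes as grip. Below it a stem 12 x 8 mm runs down to six capped tubes in a frame 82 mm (x) by 58 mm (y); the caps' tops are 56 mm below the bar's axis.
- stand: Fixed balancer stand: grey base plate 150 x 130 mm, post 243 mm high, and a shallow white drip tray (170 x 150 mm, 8 mm high) under the arm's end. Origin on the bench under the hinge. The arm reaches out along the stand's +y; z is up.
- hinge (a point): The arm's hinge, 215 mm above the bench; the hinge axis is the stand's x axis. Axes as the stand.
- saddle (a point): On the arm, 280 mm from the hinge: where the bar's centre lies once hung. The arm ends in a fork: two prongs 8 mm wide, 48 mm apart for the stem, open at the far end (+y), closed 58 mm back. Each has a V notch, slopes 45 degrees, lips 12 mm to either side along y and 7 mm above this point; prongs' underside 19 mm below it. x: along the hung bar and hinge axis; y: out along the arm; z: up.
- balancer (a joint): Angle the arm has sunk (rad): 0 at its upper stop, where it slopes up 0.25 rad from hinge to fork; lower stop at 0.62. A spring (about 38 N/m at the fork) lifts the empty arm to 0 and balances the carrier somewhere between 0.1 and 0.53, depending on the mass. Lightly damped: let go more than 10 mm above or below the balance point, it may drop or spring back too fast.
- flask: Bystander: white plastic bottle, 60 mm wide, 130 mm tall; origin under its centre.
- beaker: Bystander: open steel beaker, 70 mm wide, 85 mm tall; origin under its centre.
- tub: Bystander: open white plastic tub 100 x 130 x 60 mm; origin under its centre.
Not all that is in view belongs to the job. Of the things that look like the part that bears grip, the middle-sized one is meant.

How it is judged (in metres and radians):
On the way, in this order (a step that is already met when the one before it is completed fails the run):
1. the carrier is lifted clear of the bench, the arm still up at its upper stop (height (world z) of grip above 0.21 m and value of joint balancer below 0.04 rad), for 0.1 s.
2. the cross bar lies in both notches and the arm has sunk by at least 0.07 rad and is at rest, with the gripper still at the grip (x of bar in the frame of saddle between -0.014 and 0.014 m and y of bar in the frame of saddle between -0.006 and 0.006 m and z of bar in the frame of saddle between -0.005 and 0.006 m and velocity of joint balancer between -0.04 and 0.04 rad/s and value of joint balancer above 0.07 rad and distance between the grasp point and grip below 0.03 m), for 0.4 s.
At the end, for the whole second after the job is handed in: The carrier hangs by its cross bar in both notches of the fork (bar centre within 14 mm sideways, 6 mm along the arm and 6 mm in height of the saddle point), upright within 0.2 rad, the arm sunk between 0.07 and 0.58 rad and at rest (slower than 0.04 rad/s), the gripper clear of everything (x of bar in the frame of saddle between -0.014 and 0.014 m and y of bar in the frame of saddle between -0.006 and 0.006 m and z of bar in the frame of saddle between -0.005 and 0.006 m and velocity of joint balancer between -0.04 and 0.04 rad/s and value of joint balancer between 0.07 and 0.58 rad and angle between bar's own z axis and vertical below 0.2 rad); the robot touches nothing.
It fails at once if let go (fingers touching nothing) before the arm has settled: it then drops or springs back faster than 0.25 rad/s (contact force between the fingers and anything else below 0.3 N and (velocity of joint balancer above 0.25 rad/s or velocity of joint balancer below -0.25 rad/s)).
It fails at once if the arm moves faster than 0.5 rad/s, either way, at any time (velocity of joint balancer above 0.5 rad/s or velocity of joint balancer below -0.5 rad/s).
It fails at once if the stand or its arm is pushed with more than 18 N (contact force between stand and anything else above 18 N).
It fails at once if the arm is pushed to its lower stop (sunk more than 0.59 rad) (value of joint balancer above 0.59 rad).
It fails at once if a bystander (flask, beaker or tub) is moved by more than 15 mm (distance of any of flask, beaker, tub from where it was at the start of the episode above 0.015 m).
It also fails if it takes over 64 s, if anything falls off the work surface, if the arm or the gripper's body presses on something with over 40 N, if the wrist force passes 120 N, or if a joint passes its speed limit or range.

## Robot

A 7-joint arm with a two-finger parallel gripper is mounted at the origin on the work surface. World frame = base frame: x ahead of the robot, y to its left, z up, the work surface at z = 0. Lengths are in m, angles in degrees, forces in N, time in s.
With the tool pointing down it reaches from about 0.425 to 0.925 m from the base axis. Payload 6.8 kg.
Tool frame: the origin (TCP) lies midway between the tips of the shut fingers; the grasp point (between the pads) lies 19 mm behind it; z points along the fingers, x is the direction in which the jaws open and shut, and the axes are right-handed (so a half turn about z gives the same grasp; the last joint's range is limited). The gripper opens to 85 mm and grips with 20 to 120 N. Pads are 22 mm wide; open, the fingers measure 114 mm over their backs; the gripper's body (76 mm by 85 mm) begins 54 mm behind the grasp point. The pads swing forward as they close: fully open they stand 13 mm farther back than shut.
Start: joints at [69.723, 27.33, 1.283, 89.118, -0.659, 63.558, -4.761], TCP at [0.164, -0.655, 0.231] pointing down, gripper open.
Joint ranges: [-169.35, 169.35], [-19.33, 120.38], [-80.79, 83.38], [13.8, 139.57], [-78.32, 258.32], [9.67, 109.79], [-169.56, 169.56]. Speed limits (degrees/s): [136.94, 136.94, 180, 180, 180, 180, 180].

## Interface

Orientations are given as [roll, pitch, yaw] about the fixed x, y, z axes, in that order (R = Rz(yaw) Ry(pitch) Rx(roll)).
In Python, from station import monitor, vision, job_done gives the robot as it stands. The module is installed in compiled form; this text tells all that it offers.
- The arm moves only by the tool drive_tool, never from a script. Its argument "increments" is a list of rows, each an object with "delta_pos": the shift along the tool's x, y, z in m, a list of three; "roll": the turn about the tool's z in degrees. A call has 1 to 5 rows; each row shifts and turns the commanded pose from where the row before left it, along the tool's axes as they then stand; what a row does not reach is not made up. A row lasts 1/10 s, in which the tool goes at most 50 mm and 8.59 degrees, less where a joint would pass 70% of its speed; a pose out of reach is approached as far as the arm can. A call with a gripper value outside its range is refused whole. "hand" is the closure in counts, from 0 (fully open) to 255 (shut), set as the call begins (left out, the last holds). The fingers move at their own pace and stop on an object; "grip_force" is the grip in N (left out, the last holds). Time passes only in rows, so rows that do not move let the fingers close. It gives the time, the measured TCP pose, the force and the opening at its end, in the units of the state.
- monitor.sense(): the state, without advancing time (a new reading comes with each control period).
- vision.capture(name): name is "scene" or "top" or "wrist"; returns a dict with "color" (400x640x3 uint8, red, green, blue), "fx", "fy", "cx", "cy" (pixels), "R" (3x3) and "t" (3): a world point X has camera coordinates R X + t; the wrist camera has in their place "T_tool_cam" (4x4, takes a point from camera to tool coordinates, whose origin is the TCP and whose axes are the tool frame's). Camera axes: x right, y down, z forward; pixel columns grow to the right and rows downward; lengths in m; the calibration is good to about 2 mm. A picture is of the moment at which its call begins: read the wrist's pose just before it. There is no depth.
- job_done(): hands the job in, once; it reports no verdict.
The state is a dict: "time_s": time; "joint_positions": joint angles; "qvel": joint speeds; "effort": joint torques, N m; "tool_pos": TCP position; "tool_rot": TCP orientation; "wrist_force": force on the tool from outside, world axes, zero at the start; "ft_torque": the same for the moment, N m; "gripper_width": opening from 0.0 (shut) to 1.0 (fully open).
Only numpy, scipy, OpenCV 4.12 (cv2) and the standard library are available. Lean on these libraries where they do the work, as an engineer would, in place of code of your own. Each camera call takes 0.05 s, during which the arm holds its last target.

## Working session

There is one attempt and no reset: what is moved stays moved. The work goes in short steps, Python scripts to look and compute and a tool call to move; the robot and the scene stay as the last step left them, time stands still between calls to the robot, and variables do not carry over. Pictures are saved under pics/ and viewed, and the job is handed in when it is done.

Besides the shell and the picture viewer there is one more tool, called after "Request:" as a command line: name --argument value ..., lists and objects as JSON in quotes. drive_tool: Moves the arm, as the interface text tells. Its arguments: {"type":"object","properties":{"increments":{"type":"array","items":{"type":"object","properties":{"delta_pos":{"type":"array","items":{"type":"number"}},"roll":{"type":"number"}}}},"hand":{"type":"number"},"grip_force":{"type":"number"}},"required":["increments"]}

```bash
mkdir -p pics
python3 - <<'E'
from station import monitor, vision
import cv2,pickle
s=monitor.sense(); print(s)
for n in ["scene","top","wrist"]:
    d=vision.capture(n); cv2.imwrite(f"pics/{n}0.png",d["color"][:,:,::-1]); pickle.dump(d,open(f"{n}0.pkl","wb"))
    print(n,{k:v for k,v in d.items() if k!="color"})
E
```

```text
{'time_s': 0.0, 'joint_positions': array([69.72241663, 27.37378224,  1.27961889, 89.17936498, -0.6582767 ,
       63.55774568, -4.76147618]), 'qvel': array([-0.03359405, -0.02033461,  0.0677704 , -0.04743081, -0.05846299,
        0.10482849, -0.01969127]), 'effort': array([ 7.30100764e-04, -5.96436274e+01,  1.60831690e+00, -2.81185913e+01,
        1.24618207e-02,  9.42971790e-03, -5.51646302e-07]), 'tool_pos': array([ 0.16409568, -0.65413151,  0.2303414 ]), 'tool_rot': array([ 1.79991958e+02,  1.03238082e-01, -7.59144770e+01]), 'wrist_force': array([-0.32372634, -1.05928431, -0.06329076]), 'ft_torque': array([-0.04074976,  0.01031367,  0.03724978]), 'gripper_width': 0.9994221470521101}
scene {'fx': 470.6488691923223, 'fy': 470.6488691923223, 'cx': 323.1062872883124, 'cy': 191.6104277555851, 'R': array([[-0.38044655,  0.92472084, -0.01232054],
       [ 0.73904469,  0.29599342, -0.60514531],
       [-0.55594368, -0.23933088, -0.7960197 ]]), 't': array([ 0.15473129, -0.31098021,  1.72148487])}
top {'fx': 483.47999081105104, 'fy': 483.47999081105104, 'cx': 325.5412631008329, 'cy': 202.9667541160234, 'R': array([[-0.00206107, -0.99984748, -0.01734271],
       [-0.99586964,  0.00362648, -0.0907222 ],
       [ 0.09077125,  0.0170841 , -0.99572522]]), 't': array([0.05743653, 0.56911476, 1.55969639])}
wrist {'fx': 316.2193911143871, 'fy': 316.2193911143871, 'cx': 317.343188170705, 'cy': 197.71530887539538, 'T_tool_cam': array([[ 9.99999788e-01, -6.46687358e-04,  7.52637041e-05,
         1.15987591e-04],
       [ 5.90319347e-04,  9.49391118e-01,  3.14095777e-01,
        -8.02785130e-02],
       [-2.74576461e-04, -3.14095666e-01,  9.49391298e-01,
        -1.41311028e-01],
       [ 0.00000000e+00,  0.00000000e+00,  0.00000000e+00,
         1.00000000e+00]])}
```

View pics/scene0.png

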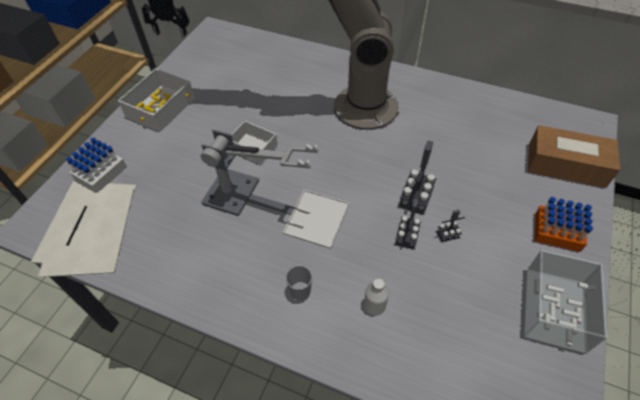

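View pics/top0.png

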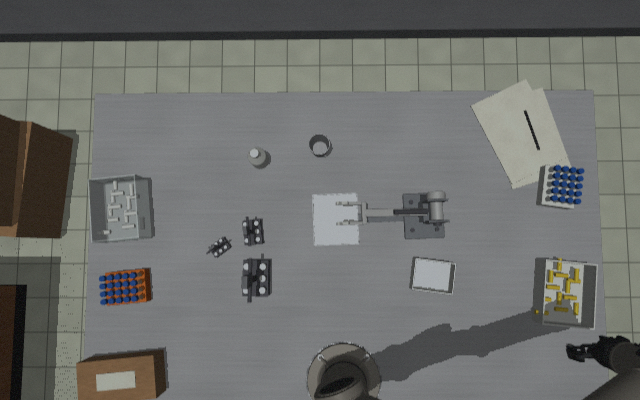

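View pics/wrist0.png

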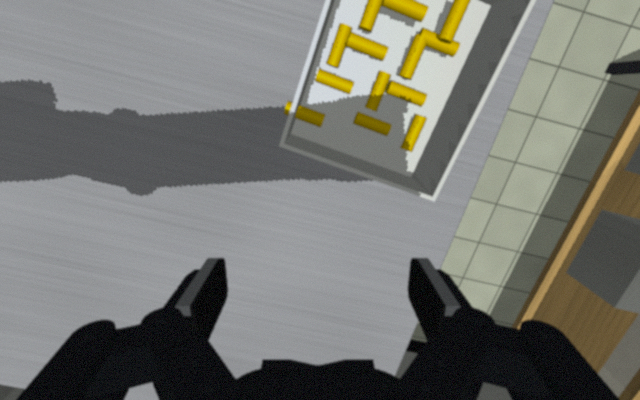

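Three similar carriers are in view, as top / scene pixels: large (257,278) / (418,185), middle (253,231) / (408,230), small (219,246) / (450,228). By size, the middle one at top (253,231) should be the one meant. I'll enlarge to confirm.

Run:
```python
import cv2,pickle,numpy as np
t=cv2.imread("pics/top0.png"); s=cv2.imread("pics/scene0.png")
a=cv2.resize(t[200:310,190:300],None,fx=5,fy=5,interpolation=cv2.INTER_CUBIC)
b=cv2.resize(s[130:260,380:480],None,fx=4.23,fy=4.23,interpolation=cv2.INTER_CUBIC)[:550]
b=cv2.resize(s[130:260,380:480],(423,550),interpolation=cv2.INTER_CUBIC)
o=np.hstack([a,b]);o=cv2.resize(o,(800,int(550*800/o.shape[1])))
print(o.shape);cv2.imwrite("pics/crop1.png",o)
a=cv2.resize(t[170:260,300:460],(800,450),interpolation=cv2.INTER_CUBIC);cv2.imwrite("pics/crop2.png",a)
a=cv2.resize(s[120:250,190:350],(738,600),interpolation=cv2.INTER_CUBIC);cv2.imwrite("pics/crop3.png",a)
```

```text
(452, 800, 3)
```

View pics/crop1.png

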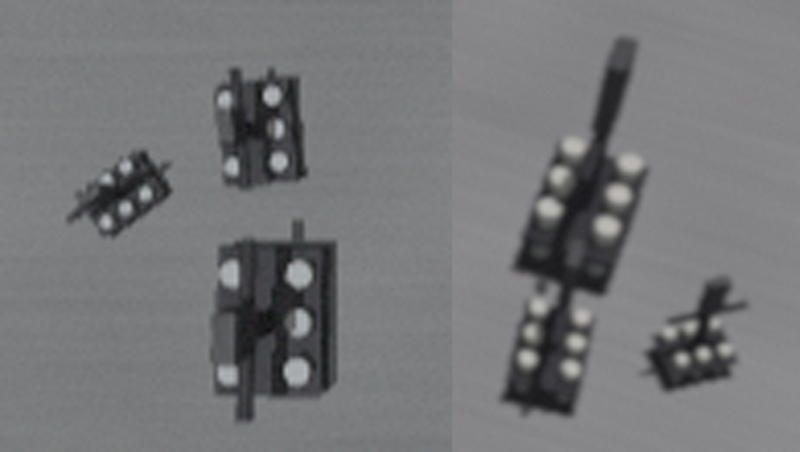

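View pics/crop2.png

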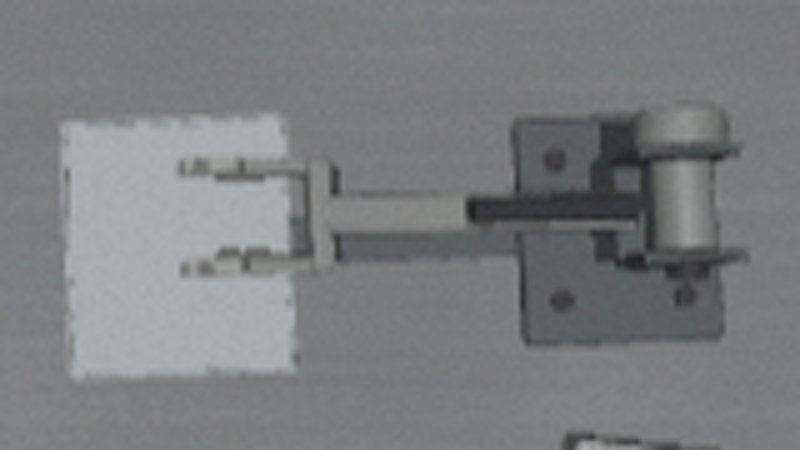

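View pics/crop3.png

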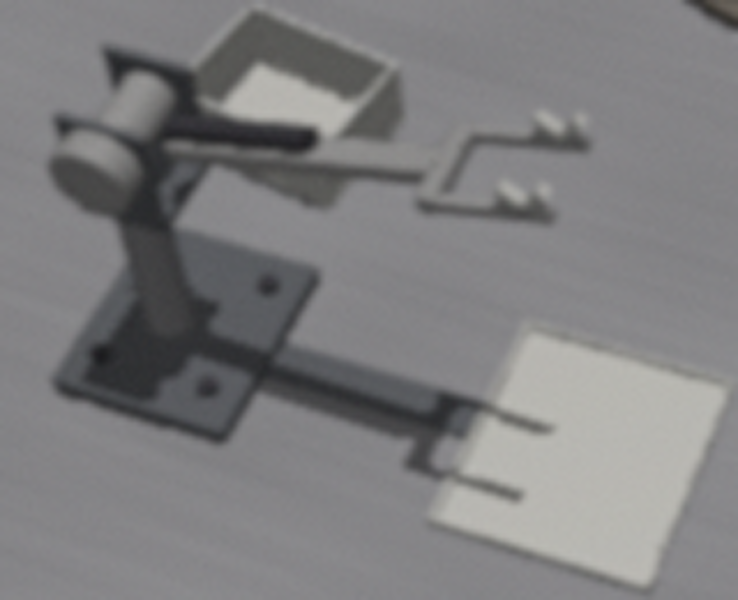

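```bash
cat > h.py <<'E'
import numpy as np,pickle,cv2
def load(n): return pickle.load(open(n+".pkl","rb"))
def ray(d,u,v,Ttool=None):
    r=np.array([(u-d["cx"])/d["fx"],(v-d["cy"])/d["fy"],1.])
    if Ttool is None:
        R,t=d["R"],d["t"]; return -R.T@t, R.T@r
    M=Ttool@d["T_tool_cam"]; return M[:3,3],M[:3,:3]@r
def onz(d,u,v,z,T=None):
    o,k=ray(d,u,v,T); return o+k*(z-o[2])/k[2]
def proj(d,X,T=None):
    if T is None: c=d["R"]@np.asarray(X,float)+d["t"]
    else:
        M=np.linalg.inv(T@d["T_tool_cam"]); c=M[:3,:3]@np.asarray(X,float)+M[:3,3]
    return np.array([d["fx"]*c[0]/c[2]+d["cx"],d["fy"]*c[1]/c[2]+d["cy"]])
def tri(rays):
    A=np.zeros((3,3));b=np.zeros(3)
    for o,k in rays:
        k=k/np.linalg.norm(k);P=np.eye(3)-np.outer(k,k);A+=P;b+=P@o
    X=np.linalg.solve(A,b)
    return X,[np.linalg.norm(np.cross(X-o,k/np.linalg.norm(k))) for o,k in rays]
def toolT(s):
    from scipy.spatial.transform import Rotation as Ro
    T=np.eye(4);T[:3,:3]=Ro.from_euler('xyz',s["tool_rot"],degrees=True).as_matrix();T[:3,3]=s["tool_pos"];return T
E
python3 - <<'E'
from h import *
t=load("top0");s=load("scene0")
f=lambda a,b:(190+a/4.11,200+b/4.11)
for n,z,c in [("mid",.05,[(225,100),(272,95),(277,128),(280,161),(232,166)]),("big",.05,[(230,273),(299,273),(298,322),(297,371)]),("small",.05,[(126,167),(146,193),(126,207),(107,221)])]:
    print(n,[onz(t,*f(*p),z)[:2].round(3) for p in c])
print("mid bar ends/grip", onz(t,*f(236,70),.106).round(3), onz(t,*f(241,187),.106).round(3), onz(t,*f(225,122),.168).round(3))
# tray corners top
g=lambda a,b:(300+a/5,170+b/5)
print("tray",[onz(t,*g(*p),.008)[:2].round(3) for p in [(62,123),(288,115),(296,375),(72,378)]])
print("base",[onz(t,*g(*p),.006)[:2].round(3) for p in [(512,120),(525,343),(722,340)]])
# prong tips
q=lambda a,b:(190+a/738*160,120+b/600*130)
for a,b in [((182,167),(588,145)),((184,269),(551,217)), ((322,165),(475,137)),((322,265),(425,205))]:
    print("prong",tri([ray(t,*g(*a)),ray(s,*q(*b))]))
E
```

```text
mid [array([0.499, 0.316]), array([0.503, 0.279]), array([0.477, 0.275]), array([0.451, 0.273]), array([0.447, 0.31 ])]
big [array([0.364, 0.311]), array([0.364, 0.257]), array([0.326, 0.257]), array([0.289, 0.258])]
small [array([0.447, 0.394]), array([0.426, 0.377]), array([0.415, 0.393]), array([0.404, 0.408])]
mid bar ends/grip [0.519 0.298 0.106] [0.431 0.293 0.106] [0.477 0.294 0.168]
tray [array([0.599, 0.1  ]), array([ 0.604, -0.05 ]), array([ 0.432, -0.054]), array([0.43 , 0.093])]
base [array([ 0.6  , -0.199]), array([ 0.452, -0.205]), array([ 0.454, -0.334])]
prong (array([0.53716182, 0.03157871, 0.32162204]), [np.float64(0.010534401223144868), np.float64(0.010534401223144745)])
prong (array([0.49635977, 0.01081216, 0.20812728]), [np.float64(0.010363472840971907), np.float64(0.010363472840971923)])
prong (array([ 0.53805131, -0.04049634,  0.30026183]), [np.float64(0.014736489880162936), np.float64(0.014736489880162903)])
prong (array([ 0.49999196, -0.07064681,  0.18737836]), [np.float64(0.010965649521350143), np.float64(0.010965649521350103)])
```

```bash
python3 - <<'E'
from h import *
t=load("top0");s=load("scene0")
g=lambda a,b:(300+a/5,170+b/5)
q=lambda a,b:(190+a/738*160,120+b/600*130)
for a,b in [((182,267),(590,145)),((180,167),(553,217)), ((322,265),(465,135)),((322,165),(430,205)),((237,253),(565,125)),((235,165),(525,195))]:
    X,e=tri([ray(t,*g(*a)),ray(s,*q(*b))]);print("prong",X.round(3),np.round(e,3))
for a in [(230,165),(230,263)]: print(onz(t,*g(*a),.284).round(3))
# grip middle: top centre; scene top of grip
E
python3 - <<'E'
import cv2
t=cv2.imread("pics/top0.png"); s=cv2.imread("pics/scene0.png")
cv2.imwrite("pics/c4.png",cv2.resize(t[180:240,325:385],(600,600),interpolation=cv2.INTER_CUBIC))
cv2.imwrite("pics/c5.png",cv2.resize(s[135:175,275:325],(750,600),interpolation=cv2.INTER_CUBIC))
cv2.imwrite("pics/c6.png",cv2.resize(s[190:250,385:435],(500,600),interpolation=cv2.INTER_CUBIC))
cv2.imwrite("pics/c7.png",cv2.resize(t[210:250,235:275],(600,600),interpolation=cv2.INTER_CUBIC))
E
```

```text
prong [0.49  0.022 0.269] [0.001 0.001]
prong [0.546 0.023 0.268] [0.001 0.001]
prong [ 0.492 -0.056  0.247] [0.001 0.001]
prong [ 0.548 -0.055  0.246] [0.003 0.003]
prong [0.494 0.    0.281] [0.009 0.009]
prong [ 0.544 -0.001  0.274] [0.007 0.007]
[ 0.545 -0.005  0.284]
[ 0.492 -0.004  0.284]
```

View pics/c4.png

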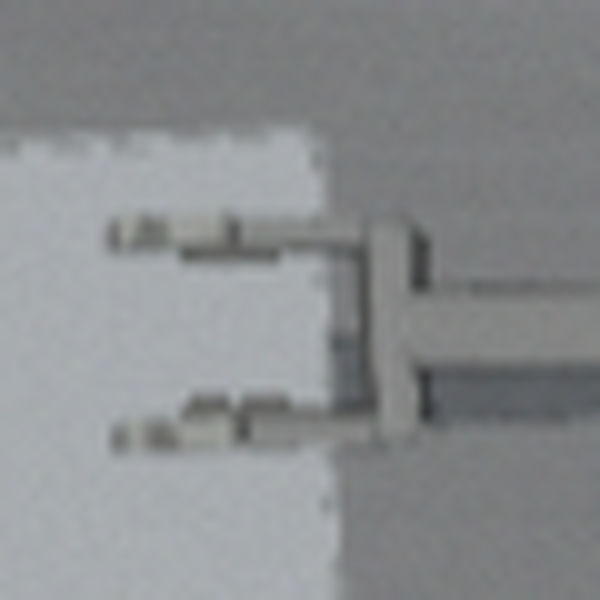

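View pics/c5.png

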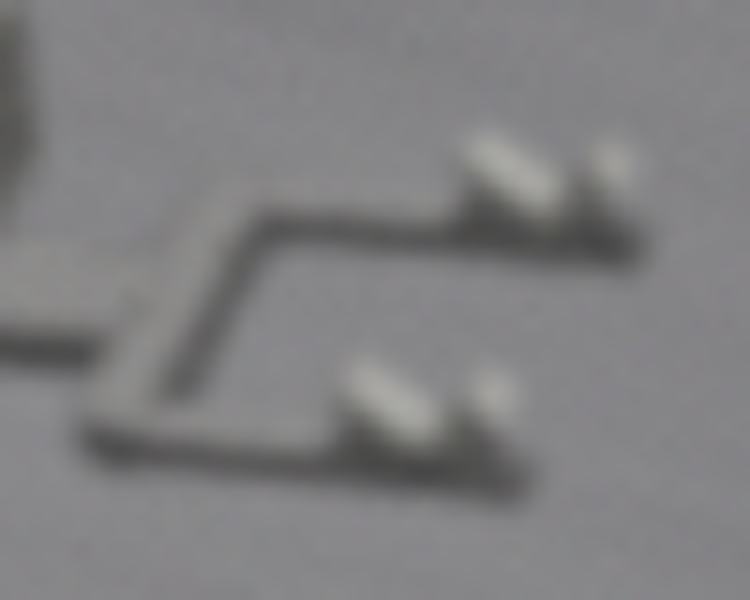

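View pics/c6.png

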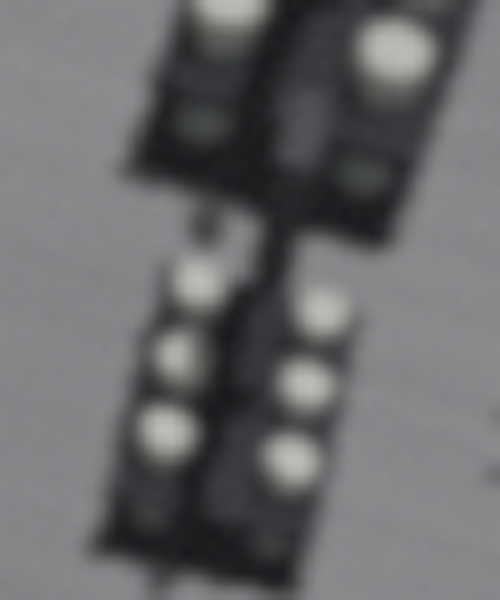

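View pics/c7.png

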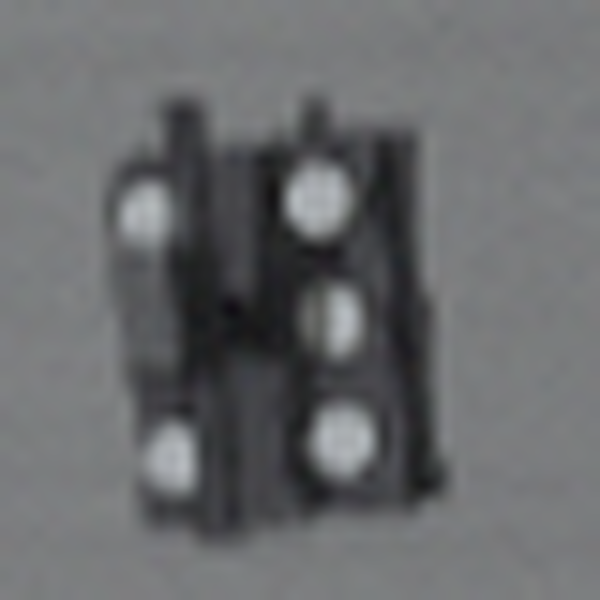

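Run:
```python
from h import *
t=load("top0");s=load("scene0")
P=[onz(t,235+a/15,210+b/15,.05)[:2] for a,b in [(143,213),(315,200),(340,437),(170,457)]]
print(np.round(P,4),"centre",np.mean(P,0))
d=(P[0]-P[3]+P[1]-P[2]);print("yaw",np.degrees(np.arctan2(d[1],d[0])))
Q=[onz(s,385+a/10,190+b/10,.05)[:2] for a,b in [(198,282),(323,308),(292,460),(165,430)]]
print(np.round(Q,4),np.mean(Q,0))
d=(Q[3]-Q[0]+Q[2]-Q[1]);print("yaw",np.degrees(np.arctan2(d[1],d[0])))
print("bar ends",onz(t,235+185/15,210+100/15,.108),onz(t,235+220/15,210+540/15,.106))
print("grip top",onz(t,235+150/15,210+318/15,.168))
for r in (233,432):
  for c in (135,183,231): print("lip",onz(t,325+c/10,180+r/10,.291).round(4))
# scene lips: peaks
for c,r in [(465,140),(630,140),(345,372),(515,380)]: print("s lip",onz(s,275+c/15,135+r/15,.291).round(4))
```

```text
[[0.4993 0.3171]
 [0.5019 0.28  ]
 [0.4511 0.2741]
 [0.4469 0.3106]] centre [0.4747868  0.29542775]
yaw 6.869512868115947
[[0.4552 0.2764]
 [0.4505 0.3123]
 [0.5036 0.318 ]
 [0.5073 0.282 ]] [0.47913699 0.29715151]
yaw 6.160636468273982
bar ends [0.51991461 0.29789633 0.108     ] [0.42898465 0.28985224 0.106     ]
grip top [0.4727805  0.29353526 0.168     ]
lip [0.5441 0.0159 0.291 ]
lip [0.5441 0.0028 0.291 ]
lip [ 0.544  -0.0103  0.291 ]
lip [0.4898 0.0161 0.291 ]
lip [0.4897 0.0031 0.291 ]
lip [ 0.4897 -0.0099  0.291 ]
s lip [ 0.4966 -0.0069  0.291 ]
s lip [0.4861 0.0195 0.291 ]
s lip [ 0.5526 -0.0044  0.291 ]
s lip [0.5436 0.0228 0.291 ]
```

Request:
drive_tool --increments '[{"delta_pos": [0, 0, -0.05], "roll": 4}, {"delta_pos": [0, 0, -0.05], "roll": 4}, {"delta_pos": [0, 0, -0.05], "roll": 0}, {"delta_pos": [0, 0, -0.05], "roll": 0}]' --hand 0 --grip_force 60

```text
time_s: 0.55
tool_pos: [0.1641, -0.6542, 0.4331]
tool_rot: [180.0, 0.0, -83.9]
wrist_force: [0.4, -0.8, -0.2]
gripper_width: 1.0
```

Request:
drive_tool --increments '[{"delta_pos": [-0.026, -0.042, 0], "roll": 0}, {"delta_pos": [-0.026, -0.042, 0], "roll": 0}, {"delta_pos": [-0.026, -0.042, 0], "roll": 0}, {"delta_pos": [-0.026, -0.042, 0], "roll": 0}, {"delta_pos": [-0.026, -0.042, 0], "roll": 0}]'

```text
time_s: 1.05
tool_pos: [0.3605, -0.5016, 0.4311]
tool_rot: [180.0, 0.0, -83.9]
wrist_force: [0.6, -0.5, 0.4]
gripper_width: 0.995
```

Request:
drive_tool --increments '[{"delta_pos": [-0.046, -0.018, 0], "roll": 0}, {"delta_pos": [-0.046, -0.018, 0], "roll": 0}, {"delta_pos": [-0.046, -0.018, 0], "roll": 0}, {"delta_pos": [-0.046, -0.018, 0], "roll": 0}, {"delta_pos": [-0.046, -0.018, 0], "roll": 0}]'

```text
time_s: 1.55
tool_pos: [0.4244, -0.2629, 0.4312]
tool_rot: [180.0, -0.0, -83.9]
wrist_force: [1.7, -0.1, 0.6]
gripper_width: 0.999
```

Request:
drive_tool --increments '[{"delta_pos": [-0.049, 0, 0], "roll": 0}, {"delta_pos": [-0.049, 0, 0], "roll": 0}, {"delta_pos": [-0.049, 0, 0], "roll": 0}, {"delta_pos": [-0.049, 0, 0], "roll": 0}, {"delta_pos": [-0.049, 0, 0], "roll": 0}]'

```text
time_s: 2.05
tool_pos: [0.3976, -0.0194, 0.4312]
tool_rot: [-180.0, -0.0, -83.9]
wrist_force: [0.6, 0.6, 0.2]
gripper_width: 0.998
```

```bash
cat > snap.py <<'E'
import sys,cv2,pickle
from station import monitor, vision
cam,name=sys.argv[1:3]
s=monitor.sense(); d=vision.capture(cam); d["state"]=s
pickle.dump(d,open(name+".pkl","wb")); cv2.imwrite(f"pics/{name}.png",d["color"][:,:,::-1])
print(s["time_s"],s["tool_pos"].round(4),s["tool_rot"].round(2),s["wrist_force"].round(2),s["gripper_width"].round(3))
E
python3 snap.py wrist w1
```

```text
Traceback (most recent call last):
  File "snap.py", line 6, in <module>
    print(s["time_s"],s["tool_pos"].round(4),s["tool_rot"].round(2),s["wrist_force"].round(2),s["gripper_width"].round(3))
                                                                                              ^^^^^^^^^^^^^^^^^^^^^^^^
AttributeError: 'float' object has no attribute 'round'
```

View pics/w1.png

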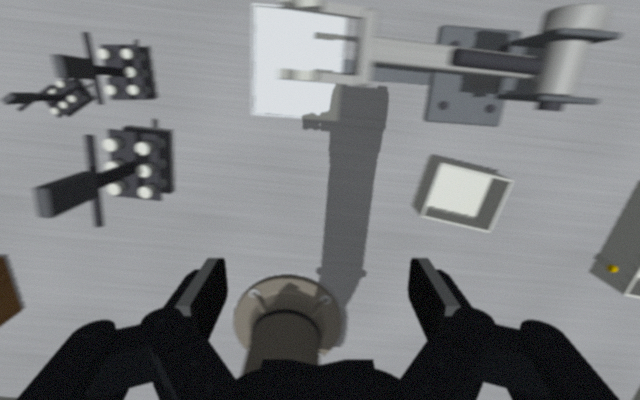

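Request:
drive_tool --increments '[{"delta_pos": [0.003, -0.045, 0], "roll": 0}, {"delta_pos": [0.003, -0.045, 0], "roll": 0}, {"delta_pos": [0.003, -0.03, 0], "roll": 0}, {"delta_pos": [0, 0, 0], "roll": 0}]'

```text
time_s: 2.5
tool_pos: [0.5212, -0.018, 0.4295]
tool_rot: [179.9, 0.1, -83.9]
wrist_force: [-0.2, -0.9, 0.5]
gripper_width: 0.998
```

```bash
sed -i 's/s\["gripper_width"\].round(3)/s["gripper_width"]/' snap.py; python3 snap.py wrist w2; python3 -c "
import cv2;t=cv2.imread('pics/w2.png');cv2.imwrite('pics/w2c.png',cv2.resize(t[:240,200:460],(780,600),interpolation=cv2.INTER_CUBIC)[:,:])"
```

```text
2.5 [ 0.5212 -0.018   0.4295] [ 1.7989e+02  1.1000e-01 -8.3910e+01] [-0.2  -0.91  0.52] 0.9984918737308135
```

View pics/w2.png

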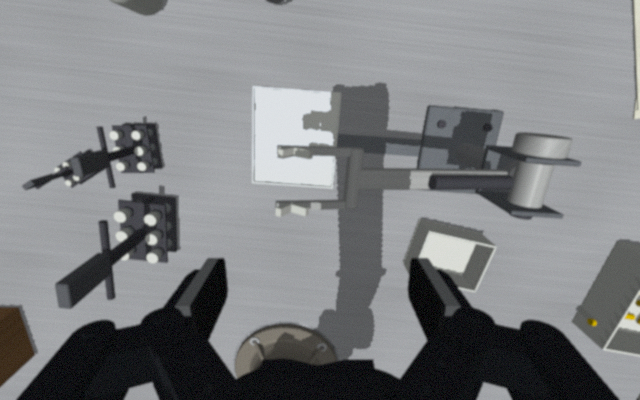

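```bash
python3 -c "
import cv2;t=cv2.imread('pics/w2.png');cv2.imwrite('pics/w2c.png',cv2.resize(t[130:226,265:375],(687,600),interpolation=cv2.INTER_CUBIC));cv2.imwrite('pics/w2d.png',cv2.resize(t[110:190,65:165],(750,600),interpolation=cv2.INTER_CUBIC))"
```

```text
(no output)
```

View pics/w2c.png

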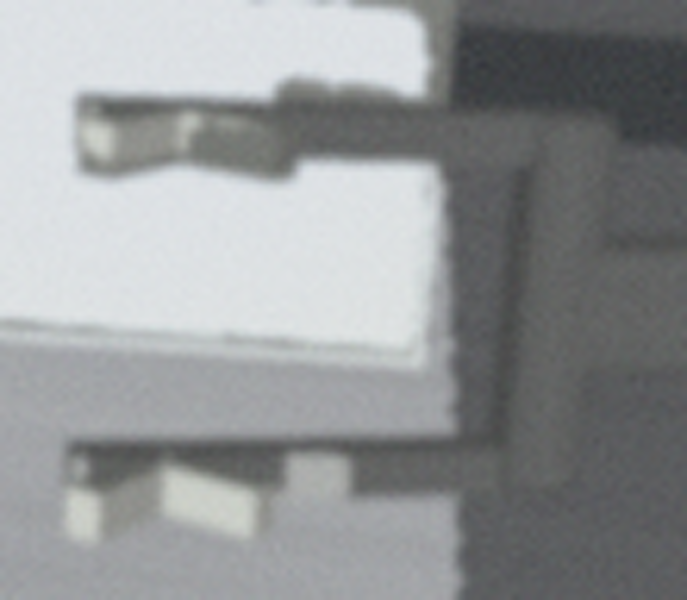

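View pics/w2d.png

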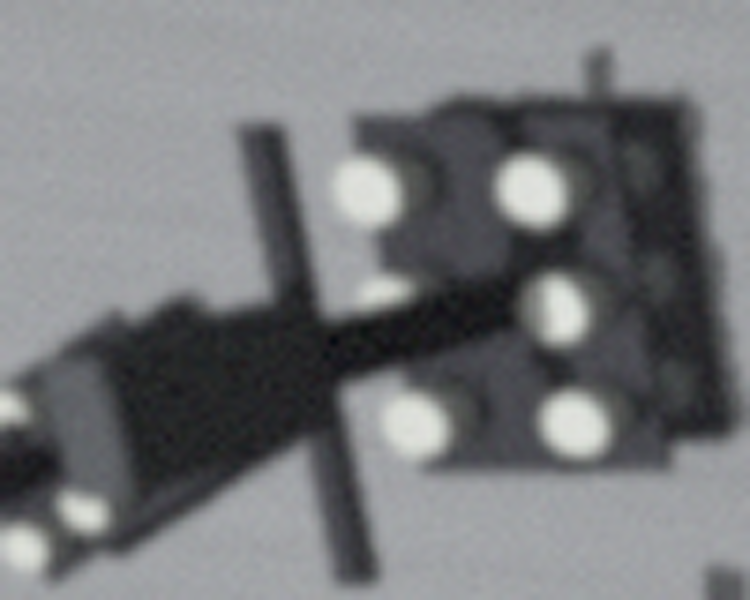

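Run:
```python
from h import *
d=load("w2");T=toolT(d["state"])
f=lambda a,b:(265+a/6.25,130+b/6.25)
for n,c,r,z in [("vert U",184,135,.2788),("vert L",161,487,.2788),("lip L far",95,515,.288),("lip L near",262,510,.294),("lipL nearlo",250,535,.294),("lip U far",110,140,.294),("lip U near",290,150,.288)]:
    print(n,onz(d,*f(c,r),z,T).round(4))
g=lambda a,b:(65+a/7.5,110+b/7.5)
C=[(368,192),(532,190),(576,424),(418,424)]
P=[onz(d,*g(*p),.05,T)[:2] for p in C]
print("caps",np.round(P,4),np.mean(P,0)); k=P[0]-P[3]+P[1]-P[2]; print(np.degrees(np.arctan2(k[1],k[0])))
B=[onz(d,*g(*p),.106,T)[:2] for p in [(262,125),(357,580)]];k=B[0]-B[1]
print("bar",np.round(B,4),np.mean(B,0),np.linalg.norm(k),np.degrees(np.arctan2(k[1],k[0])))
print("griptop",onz(d,*g(90,425),.168,T))
```

```text
vert U [0.5473 0.0063 0.2788]
vert L [0.4914 0.0053 0.2788]
lip L far [0.4892 0.0145 0.288 ]
lip L near [ 0.495  -0.0109  0.294 ]
lipL nearlo [ 0.4908 -0.0094  0.294 ]
lip U far [0.5483 0.0157 0.294 ]
lip U near [ 0.5484 -0.0096  0.288 ]
caps [[0.4999 0.3136]
 [0.5041 0.2781]
 [0.4525 0.2722]
 [0.4488 0.3074]] [0.47630046 0.29283388]
6.737271720951537
bar [[0.5216 0.2979]
 [0.4308 0.2887]] [0.47617942 0.29328322] 0.09125260076522784 5.814031478002193
griptop [0.47711816 0.29220655 0.168     ]
```

Request:
drive_tool --increments '[{"delta_pos": [-0.045, 0.002, 0], "roll": 0}, {"delta_pos": [-0.045, 0.002, 0], "roll": 0}, {"delta_pos": [-0.045, 0.002, 0], "roll": 0}, {"delta_pos": [-0.045, 0.002, 0], "roll": 0}, {"delta_pos": [-0.045, 0.002, 0], "roll": 0}]'

```text
time_s: 3.05
tool_pos: [0.4834, 0.206, 0.4318]
tool_rot: [-179.9, -0.1, -84.0]
wrist_force: [0.3, 0.5, 0.1]
gripper_width: 1.0
```

Request:
drive_tool --increments '[{"delta_pos": [-0.045, 0.001, 0.04], "roll": 0}, {"delta_pos": [-0.044, 0, 0.04], "roll": 0}, {"delta_pos": [0, 0, 0.04], "roll": 0}, {"delta_pos": [0, 0, 0], "roll": 0}, {"delta_pos": [0, 0, 0], "roll": 0}]'

```text
time_s: 3.55
tool_pos: [0.4762, 0.2777, 0.3252]
tool_rot: [180.0, -0.1, -84.0]
wrist_force: [-0.4, 0.4, 1.0]
gripper_width: 1.005
```

```bash
python3 snap.py wrist w3
```

```text
3.55 [0.4762 0.2777 0.3252] [ 1.7998e+02 -8.0000e-02 -8.3980e+01] [-0.4   0.42  0.99] 1.0046066121271928
```

View pics/w3.png

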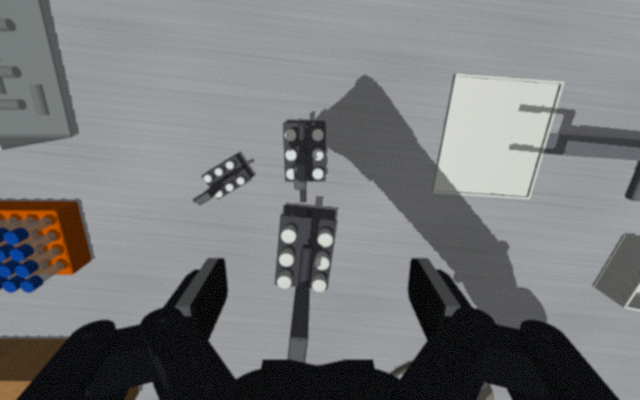

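Run:
```python
from h import *
d=load("w3");T=toolT(d["state"])
for X in [(.4763,.2931,.05),(.4763,.2931,.168),(.522,.298,.106),(.431,.2885,.106)]: print(proj(d,X,T).round(1))
t=cv2.imread('pics/w3.png');cv2.imwrite('pics/w3c.png',cv2.resize(t[100:220,260:350],(600,800),interpolation=cv2.INTER_CUBIC)[:600])
cv2.imwrite('pics/w3c.png',cv2.resize(t[100:210,255:355],(545,600),interpolation=cv2.INTER_CUBIC))
```

```text
[305.3 155.4]
[301.2 178.1]
[303.  123.9]
[304.1 201.5]
```

View pics/w3c.png

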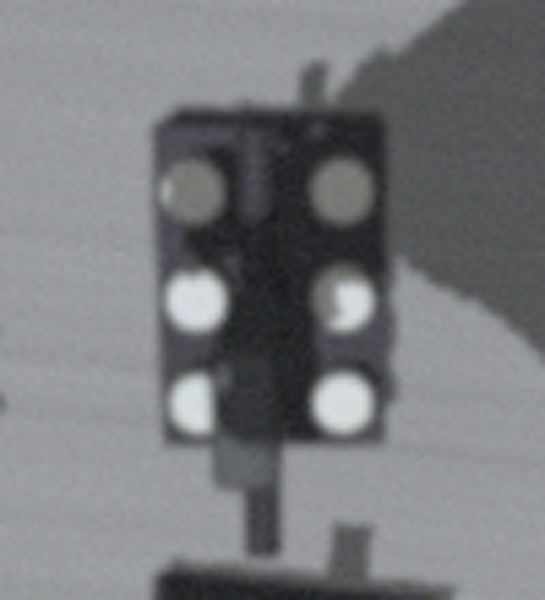

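Request:
drive_tool --increments '[{"delta_pos": [-0.017, -0.002, 0], "roll": 0}, {"delta_pos": [0, 0, 0.04], "roll": 0}, {"delta_pos": [0, 0, 0.04], "roll": 0}, {"delta_pos": [0, 0, 0.04], "roll": 0}, {"delta_pos": [0, 0, 0], "roll": 0}]'

```text
time_s: 4.1
tool_pos: [0.4758, 0.2932, 0.2021]
tool_rot: [179.7, -0.2, -84.0]
wrist_force: [-0.4, -0.3, 0.5]
gripper_width: 1.002
```

Request:
drive_tool --increments '[{"delta_pos": [-0.001, 0, 0.02], "roll": 0}, {"delta_pos": [0, 0, 0.02], "roll": 0}, {"delta_pos": [0, 0, 0.015], "roll": 0}, {"delta_pos": [0, 0, 0.013], "roll": 0}, {"delta_pos": [0, 0, 0], "roll": 0}]'

```text
time_s: 4.6
tool_pos: [0.4765, 0.2965, 0.1362]
tool_rot: [180.0, -0.0, -84.0]
wrist_force: [-0.0, -0.9, 0.5]
gripper_width: 1.0
```

```bash
python3 snap.py wrist w4
```

```text
4.6 [0.4765 0.2965 0.1362] [ 1.7996e+02 -4.0000e-02 -8.3960e+01] [-0.04 -0.85  0.47] 1.000050246030766
```

View pics/w4.png

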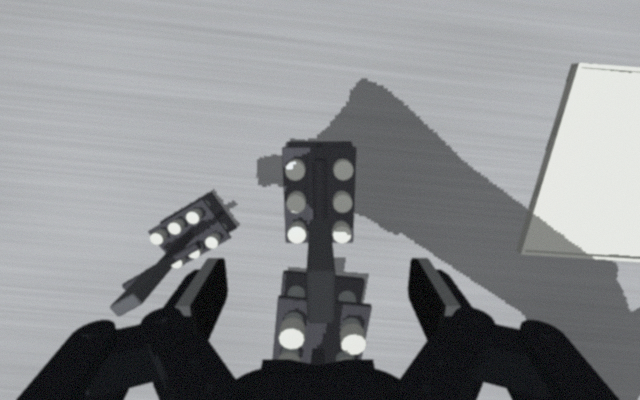

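Request:
drive_tool --increments '[{"delta_pos": [0, 0, 0], "roll": 0}, {"delta_pos": [0, 0, 0], "roll": 0}, {"delta_pos": [0, 0, 0], "roll": 0}, {"delta_pos": [0, 0, 0], "roll": 0}, {"delta_pos": [0, 0, 0], "roll": 0}]' --hand 255 --grip_force 60

```text
time_s: 5.15
tool_pos: [0.4764, 0.2971, 0.1366]
tool_rot: [-180.0, -0.0, -83.9]
wrist_force: [-0.4, -1.3, 1.1]
gripper_width: 0.142
```

Request:
drive_tool --increments '[{"delta_pos": [0, 0, 0], "roll": 0}, {"delta_pos": [0, 0, 0], "roll": 0}, {"delta_pos": [0, 0, 0], "roll": 0}, {"delta_pos": [0, 0, 0], "roll": 0}, {"delta_pos": [0, 0, 0], "roll": 0}]'

```text
time_s: 5.65
tool_pos: [0.4765, 0.2969, 0.1366]
tool_rot: [-180.0, -0.0, -83.9]
wrist_force: [0.1, -2.6, 3.9]
gripper_width: 0.128
```

Request:
drive_tool --increments '[{"delta_pos": [0, 0, -0.01], "roll": 0}, {"delta_pos": [0, 0, -0.02], "roll": 0}, {"delta_pos": [0, 0, -0.02], "roll": 0}, {"delta_pos": [0, 0, 0], "roll": 0}, {"delta_pos": [0, 0, 0], "roll": 0}]'

```text
time_s: 6.15
tool_pos: [0.4761, 0.297, 0.1862]
tool_rot: [180.0, 0.0, -83.9]
wrist_force: [-0.3, -0.6, -3.7]
gripper_width: 0.13
```

```bash
python3 snap.py wrist w5
```

```text
6.15 [0.4761 0.297  0.1862] [180.     0.   -83.91] [-0.33 -0.57 -3.69] 0.13005653245986562
```

View pics/w5.png

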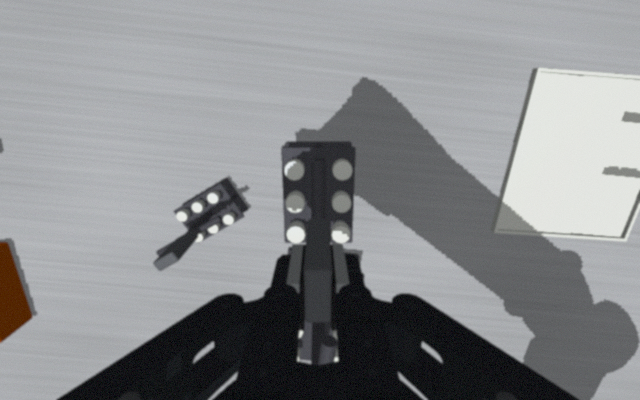

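```bash
cat > avg.py <<'E'
import sys,numpy as np
from station import monitor, vision
n=int(sys.argv[1]);F=[];P=[];
for i in range(n):
    vision.capture("wrist"); s=monitor.sense(); F.append(s["wrist_force"]);P.append(s["tool_pos"])
F=np.array(F);P=np.array(P)
print("t",s["time_s"],"F mean",F.mean(0).round(3),"sd",F.std(0).round(3),"sem",(F.std(0)/n**.5).round(3),"pos",P.mean(0).round(4),"rot",s["tool_rot"].round(2))
print(F[:,2].round(2))
E
python3 avg.py 20
python3 - <<'E'
from h import *
d=load("w5");T=toolT(d["state"])
P=np.array([onz(d,u,v,d["state"]["tool_pos"][2]-.0306-.056,T) for u,v in [(294,169.5),(342.5,169.5),(340.5,233.5),(295.5,233.5)]])
print(P.round(4),(np.linalg.inv(T)@np.r_[P.mean(0),1]).round(4))
E
```

```text
t 7.2 F mean [ 0.055 -0.186 -3.775] sd [0.543 0.58  0.514] sem [0.121 0.13  0.115] pos [0.4761 0.2969 0.1861] rot [-180.     -0.    -83.92]
[-4.2  -2.79 -3.39 -4.12 -2.94 -3.34 -3.66 -2.78 -4.12 -3.64 -4.02 -3.86
 -4.5  -3.54 -4.28 -4.35 -3.6  -4.38 -4.26 -3.71]
[[0.501  0.3168 0.0996]
 [0.5047 0.2812 0.0996]
 [0.4534 0.2761 0.0996]
 [0.4496 0.3114 0.0996]] [ 8.00e-04 -1.00e-03  8.66e-02  1.00e+00]
```

Request:
drive_tool --increments '[{"delta_pos": [0, 0, -0.03], "roll": 1.4}, {"delta_pos": [0, 0, -0.04], "roll": 1}, {"delta_pos": [0, 0, -0.04], "roll": 1}, {"delta_pos": [0, 0, -0.038], "roll": 1}, {"delta_pos": [0, 0, 0], "roll": 0}]'

```text
time_s: 7.7
tool_pos: [0.4782, 0.2995, 0.3404]
tool_rot: [-179.5, 0.3, -88.3]
wrist_force: [-0.0, 1.3, -3.5]
gripper_width: 0.13
```

Request:
drive_tool --increments '[{"delta_pos": [0.025, -0.007, 0], "roll": 0}, {"delta_pos": [0.04, -0.007, 0], "roll": 0}, {"delta_pos": [0.04, -0.007, 0], "roll": 0}, {"delta_pos": [0.04, -0.007, 0], "roll": 0}, {"delta_pos": [0.025, -0.007, 0], "roll": 0}]'

```text
time_s: 8.2
tool_pos: [0.5162, 0.1241, 0.3332]
tool_rot: [179.9, -0.1, -88.5]
wrist_force: [0.4, 0.7, -4.1]
gripper_width: 0.131
```

Request:
drive_tool --increments '[{"delta_pos": [0, 0, 0], "roll": 0}, {"delta_pos": [0, 0, 0], "roll": 0}]'

```text
time_s: 8.4
tool_pos: [0.5159, 0.1277, 0.3335]
tool_rot: [179.9, 0.0, -88.4]
wrist_force: [-0.0, 1.4, -2.9]
gripper_width: 0.129
```

```bash
python3 snap.py wrist w6;python3 snap.py scene s6
```

```text
8.4 [0.5159 0.1277 0.3335] [179.92   0.   -88.39] [-0.02  1.37 -2.87] 0.12865869170488928
8.45 [0.5157 0.129  0.3338] [ 1.7993e+02  3.0000e-02 -8.8260e+01] [ 0.59  0.16 -4.18] 0.12910931944925458
```

View pics/w6.png

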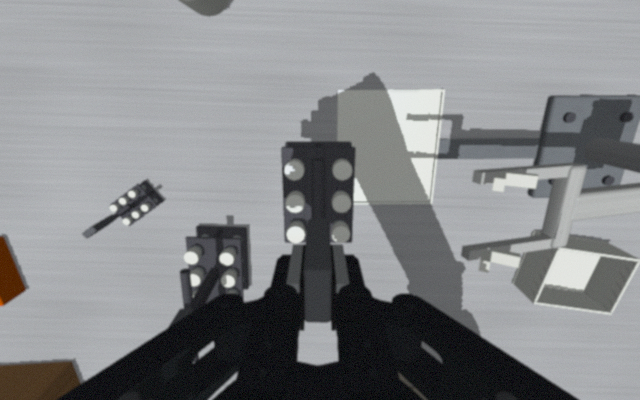

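View pics/s6.png

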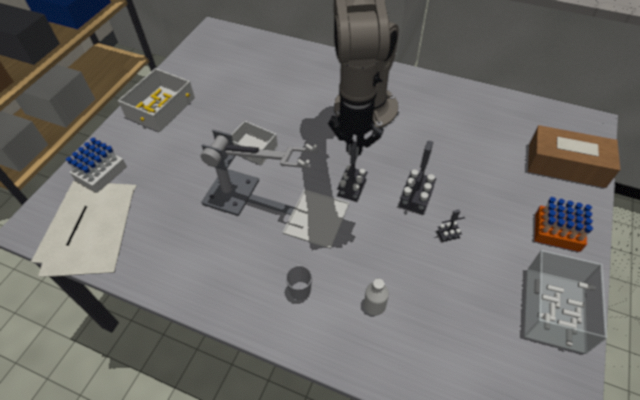

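```bash
python3 -c "
import cv2;t=cv2.imread('pics/w6.png');cv2.imwrite('pics/w6c.png',cv2.resize(t[155:280,455:585],(624,600),interpolation=cv2.INTER_CUBIC))"
```

```text
(no output)
```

View pics/w6c.png

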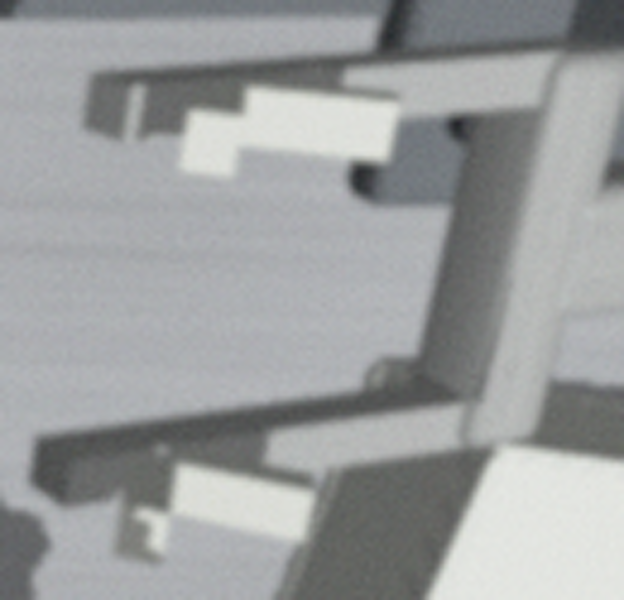

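Run:
```python
from h import *
d=load("w6");T=toolT(d["state"])
f=lambda a,b:(455+a/4.8,155+b/4.8)
for n,c,r,z,dy in [("U near",395,128,.288,.01336),("L near",308,515,.288,.01336),("U far",238,145,.294,-.0099),("L far",168,530,.294,-.0099)]:
    X=onz(d,*f(c,r),z,T);print(n,X.round(4),"saddle y",(X[1]+dy).round(4),"tool",(np.linalg.inv(T)@np.r_[X,1])[:3].round(4))
```

```text
U near [ 0.5484 -0.0062  0.288 ] saddle y 0.0071 tool [ 0.1348 -0.0288  0.0455]
L near [ 0.4927 -0.0079  0.288 ] saddle y 0.0055 tool [0.1349 0.027  0.0455]
U far [0.5473 0.017  0.294 ] saddle y 0.0071 tool [ 0.1115 -0.0283  0.0395]
L far [0.4932 0.0149 0.294 ] saddle y 0.005 tool [0.1121 0.0258 0.0395]
```

Request:
drive_tool --increments '[{"delta_pos": [0.015, 0, -0.003], "roll": 0}, {"delta_pos": [0.025, 0, 0], "roll": 0}, {"delta_pos": [0.025, 0, 0], "roll": 0}, {"delta_pos": [0.02, 0, 0], "roll": 0}, {"delta_pos": [0.01, 0, 0], "roll": 0}]'

```text
time_s: 9.0
tool_pos: [0.5189, 0.0325, 0.3372]
tool_rot: [180.0, -0.0, -88.3]
wrist_force: [-0.1, -0.1, -3.8]
gripper_width: 0.133
```

Request:
drive_tool --increments '[{"delta_pos": [0, 0, 0], "roll": 0}, {"delta_pos": [0, 0, 0], "roll": 0}]'

```text
time_s: 9.2
tool_pos: [0.519, 0.035, 0.3375]
tool_rot: [-180.0, 0.1, -88.2]
wrist_force: [-0.2, 0.1, -3.3]
gripper_width: 0.131
```

```bash
python3 snap.py wrist w7
```

```text
9.2 [0.519  0.035  0.3375] [-1.80e+02  6.00e-02 -8.82e+01] [-0.23  0.12 -3.26] 0.1306485019064039
```

View pics/w7.png

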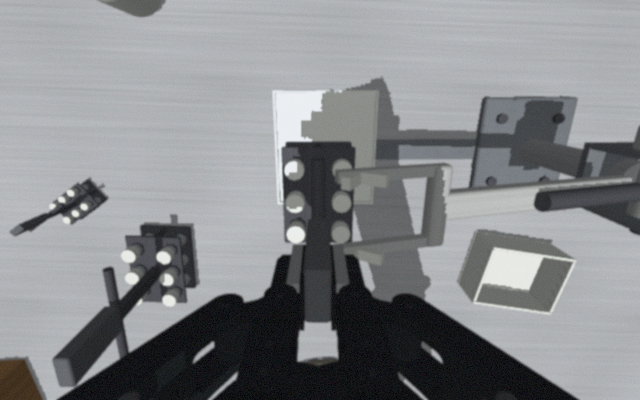

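Request:
drive_tool --increments '[{"delta_pos": [0.01, 0, 0], "roll": 0}, {"delta_pos": [0.01, 0, 0], "roll": 0}, {"delta_pos": [0.008, 0, 0], "roll": 0}, {"delta_pos": [0, 0, 0], "roll": 0}, {"delta_pos": [0, 0, 0], "roll": 0}]'

```text
time_s: 9.75
tool_pos: [0.5199, 0.005, 0.3374]
tool_rot: [180.0, 0.0, -88.4]
wrist_force: [-0.3, 0.3, -4.0]
gripper_width: 0.131
```

```bash
python3 snap.py wrist w8; python3 snap.py scene s8; python3 snap.py top t8; python3 -c "
import cv2,numpy as np
t=cv2.imread('pics/s8.png')[110:220,250:370];u=cv2.imread('pics/w8.png')[130:270,260:440]
cv2.imwrite('pics/c8.png',np.vstack([cv2.resize(u,(386,300),interpolation=cv2.INTER_CUBIC),cv2.resize(t,(386,300),interpolation=cv2.INTER_CUBIC)]))
cv2.imwrite('pics/c8.png',np.hstack([cv2.resize(u,(440,342),interpolation=cv2.INTER_CUBIC),cv2.resize(t,(360,342),interpolation=cv2.INTER_CUBIC)]))
"
```

```text
9.75 [0.5199 0.005  0.3374] [ 1.800e+02  2.000e-02 -8.837e+01] [-0.35  0.27 -4.01] 0.13141590180680715
9.8 [0.5199 0.0054 0.3375] [-1.7999e+02  2.0000e-02 -8.8330e+01] [ 0.14  0.91 -3.01] 0.13176430161400376
9.85 [0.5199 0.0056 0.3375] [-1.800e+02  2.000e-02 -8.829e+01] [-0.25 -0.36 -4.62] 0.13388343217401974
```

View pics/c8.png

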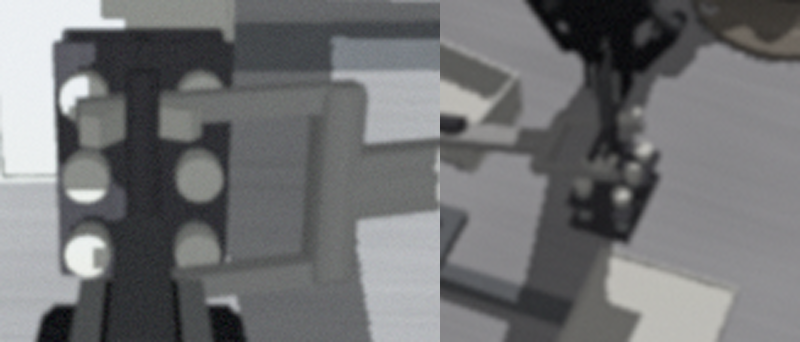

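Request:
drive_tool --increments '[{"delta_pos": [0, 0, 0.005], "roll": 0}, {"delta_pos": [0, 0, 0.005], "roll": 0}, {"delta_pos": [0, 0, 0.004], "roll": 0}, {"delta_pos": [0, 0, 0.003], "roll": 0}, {"delta_pos": [0, 0, 0], "roll": 0}]'

```text
time_s: 10.4
tool_pos: [0.5196, 0.0052, 0.3198]
tool_rot: [179.9, 0.0, -88.3]
wrist_force: [0.2, -0.6, -4.4]
gripper_width: 0.135
```

Request:
drive_tool --increments '[{"delta_pos": [0, 0, 0.002], "roll": 0}, {"delta_pos": [0, 0, 0.002], "roll": 0}, {"delta_pos": [0, 0, 0.002], "roll": 0}, {"delta_pos": [0, 0, 0.002], "roll": 0}, {"delta_pos": [0, 0, 0.002], "roll": 0}]'

```text
time_s: 10.9
tool_pos: [0.52, 0.006, 0.3107]
tool_rot: [-180.0, 0.1, -88.3]
wrist_force: [-0.7, 3.2, -1.5]
gripper_width: 0.13
```

Request:
drive_tool --increments '[{"delta_pos": [-0.001, 0, 0.002], "roll": 0}, {"delta_pos": [0, 0, 0.002], "roll": 0}, {"delta_pos": [-0.001, 0, 0.002], "roll": 0}, {"delta_pos": [0, 0, 0.002], "roll": 0}, {"delta_pos": [0, 0, 0], "roll": 0}]'

```text
time_s: 11.4
tool_pos: [0.5199, 0.0077, 0.3023]
tool_rot: [-180.0, 0.0, -88.3]
wrist_force: [-0.8, 4.2, -0.8]
gripper_width: 0.129
```

```bash
python3 avg.py 8; python3 snap.py wrist w9; python3 snap.py scene s9;  python3 -c "
import cv2,numpy as np
t=cv2.imread('pics/s9.png')[110:220,250:370];u=cv2.imread('pics/w9.png')[130:270,260:440]
cv2.imwrite('pics/c9.png',np.hstack([cv2.resize(u,(440,342),interpolation=cv2.INTER_CUBIC),cv2.resize(t,(360,342),interpolation=cv2.INTER_CUBIC)]))
"
```

```text
t 11.8 F mean [-0.754  3.801 -0.867] sd [0.447 0.528 0.427] sem [0.158 0.187 0.151] pos [0.52   0.0076 0.3026] rot [-1.7998e+02  3.0000e-02 -8.8310e+01]
[-0.91 -1.11 -1.29 -0.72 -1.11 -1.34 -0.45 -0.  ]
11.8 [0.5199 0.0076 0.3026] [-1.7998e+02  3.0000e-02 -8.8310e+01] [-0.67  4.38 -0.  ] 0.12838467054400876
11.85 [0.5199 0.0076 0.3026] [-1.7998e+02  2.0000e-02 -8.8300e+01] [-0.49  4.66 -0.6 ] 0.1295903000423291
```

View pics/c9.png

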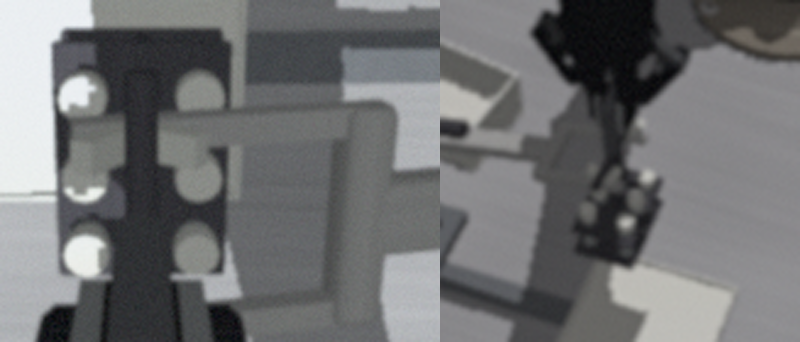

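Request:
drive_tool --increments '[{"delta_pos": [-0.001, 0, 0], "roll": 0}, {"delta_pos": [0, 0, 0], "roll": 0}, {"delta_pos": [-0.001, 0, 0], "roll": 0}, {"delta_pos": [0, 0, 0], "roll": 0}]'

```text
time_s: 12.3
tool_pos: [0.5199, 0.0082, 0.3023]
tool_rot: [180.0, -0.1, -88.4]
wrist_force: [1.2, 1.2, -1.7]
gripper_width: 0.132
```

Request:
drive_tool --increments '[{"delta_pos": [-0.001, 0, 0], "roll": 0}, {"delta_pos": [0, 0, 0], "roll": 0}]'

```text
time_s: 12.5
tool_pos: [0.5198, 0.0086, 0.3022]
tool_rot: [180.0, -0.1, -88.4]
wrist_force: [0.9, -3.8, -2.6]
gripper_width: 0.13
```

Request:
drive_tool --increments '[{"delta_pos": [-0.001, 0, 0], "roll": 0}, {"delta_pos": [0, 0, 0], "roll": 0}]'

```text
time_s: 12.7
tool_pos: [0.5198, 0.0088, 0.3022]
tool_rot: [180.0, -0.2, -88.4]
wrist_force: [2.1, -6.0, -2.6]
gripper_width: 0.129
```

Request:
drive_tool --increments '[{"delta_pos": [0.0015, 0, 0.002], "roll": 0}, {"delta_pos": [-0.0004, 0, 0.002], "roll": 0}, {"delta_pos": [-0.0004, 0, 0.002], "roll": 0}, {"delta_pos": [-0.0004, 0, 0.002], "roll": 0}, {"delta_pos": [-0.0004, 0, 0.002], "roll": 0}]'

```text
time_s: 13.2
tool_pos: [0.5198, 0.0105, 0.2922]
tool_rot: [180.0, -0.1, -88.3]
wrist_force: [1.5, -4.9, -1.5]
gripper_width: 0.131
```

Request:
drive_tool --increments '[{"delta_pos": [0, 0, 0], "roll": 0}, {"delta_pos": [0, 0, 0], "roll": 0}]'

```text
time_s: 13.4
tool_pos: [0.5197, 0.0105, 0.2922]
tool_rot: [180.0, -0.1, -88.3]
wrist_force: [0.6, -5.4, -2.7]
gripper_width: 0.131
```

```bash
python3 avg.py 5
```

```text
t 13.65 F mean [ 0.96  -5.396 -2.121] sd [0.535 0.407 0.695] sem [0.239 0.182 0.311] pos [0.5198 0.0105 0.2923] rot [ 1.7999e+02 -7.0000e-02 -8.8340e+01]
[-1.39 -1.91 -2.78 -3.08 -1.43]
```

Request:
drive_tool --increments '[{"delta_pos": [0.001, 0, 0], "roll": 0}, {"delta_pos": [0, 0, 0], "roll": 0}, {"delta_pos": [0, 0, 0], "roll": 0}]'

```text
time_s: 13.95
tool_pos: [0.5198, 0.0103, 0.2924]
tool_rot: [180.0, -0.0, -88.3]
wrist_force: [0.1, -4.6, -1.9]
gripper_width: 0.131
```

```bash
python3 avg.py 4
```

```text
t 14.15 F mean [ 0.86  -3.595 -2.001] sd [0.496 0.5   0.166] sem [0.248 0.25  0.083] pos [0.5198 0.0103 0.2924] rot [180.    -0.   -88.32]
[-1.88 -1.81 -2.23 -2.08]
```

Request:
drive_tool --increments '[{"delta_pos": [0.001, 0, 0], "roll": 0}, {"delta_pos": [0, 0, 0], "roll": 0}, {"delta_pos": [0, 0, 0], "roll": 0}]'

```text
time_s: 14.45
tool_pos: [0.5198, 0.0101, 0.2925]
tool_rot: [-180.0, 0.1, -88.3]
wrist_force: [-0.4, 0.1, -1.0]
gripper_width: 0.134
```

```bash
python3 avg.py 4; python3 snap.py scene s10; python3 snap.py wrist w10
```

```text
t 14.65 F mean [ 0.079  0.067 -0.993] sd [0.661 0.536 0.662] sem [0.33  0.268 0.331] pos [0.5198 0.0101 0.2926] rot [-1.7999e+02  5.0000e-02 -8.8290e+01]
[-1.43 -1.54  0.12 -1.13]
14.65 [0.5198 0.0101 0.2926] [-1.7999e+02  5.0000e-02 -8.8290e+01] [-0.52  0.9  -1.13] 0.13175357590203446
14.7 [0.5198 0.01   0.2925] [-1.7999e+02  5.0000e-02 -8.8290e+01] [ 0.99  0.49 -0.8 ] 0.13282350207731689
```

Request:
drive_tool --increments '[{"delta_pos": [-0.0003, 0, 0.002], "roll": 0}, {"delta_pos": [-0.0003, 0, 0.002], "roll": 0}, {"delta_pos": [-0.0003, 0, 0.002], "roll": 0}, {"delta_pos": [-0.0003, 0, 0.002], "roll": 0}, {"delta_pos": [-0.0003, 0, 0.002], "roll": 0}]'

```text
time_s: 15.25
tool_pos: [0.5197, 0.0114, 0.2823]
tool_rot: [-180.0, 0.0, -88.3]
wrist_force: [-0.8, 2.6, -0.1]
gripper_width: 0.127
```

Request:
drive_tool --increments '[{"delta_pos": [0, 0, 0], "roll": 0}, {"delta_pos": [0, 0, 0], "roll": 0}, {"delta_pos": [0, 0, 0], "roll": 0}]'

```text
time_s: 15.55
tool_pos: [0.5198, 0.0113, 0.2826]
tool_rot: [-180.0, 0.0, -88.3]
wrist_force: [-0.7, 4.4, -0.3]
gripper_width: 0.131
```

```bash
python3 avg.py 8
```

```text
t 15.95 F mean [-0.333  5.163 -0.071] sd [0.358 0.237 0.589] sem [0.126 0.084 0.208] pos [0.5198 0.0112 0.2826] rot [-1.7999e+02  3.0000e-02 -8.8300e+01]
[ 0.82 -0.27  0.2   0.53 -1.09 -0.1   0.08 -0.74]
```

Request:
drive_tool --increments '[{"delta_pos": [-0.001, 0, 0], "roll": 0}, {"delta_pos": [0, 0, 0], "roll": 0}, {"delta_pos": [-0.0005, 0, 0], "roll": 0}, {"delta_pos": [0, 0, 0], "roll": 0}, {"delta_pos": [0, 0, 0], "roll": 0}]'

```text
time_s: 16.45
tool_pos: [0.5197, 0.0116, 0.2824]
tool_rot: [180.0, -0.0, -88.4]
wrist_force: [0.2, -0.5, -0.4]
gripper_width: 0.135
```

```bash
python3 avg.py 6
```

```text
t 16.75 F mean [ 0.471 -0.213 -0.531] sd [0.631 0.525 0.207] sem [0.258 0.214 0.085] pos [0.5197 0.0116 0.2824] rot [ 1.7999e+02 -5.0000e-02 -8.8350e+01]
[-0.67 -0.28 -0.63 -0.78 -0.6  -0.22]
```

Request:
drive_tool --increments '[{"delta_pos": [-0.0004, 0, 0.003], "roll": 0}, {"delta_pos": [-0.0003, 0, 0.003], "roll": 0}, {"delta_pos": [-0.0003, 0, 0.003], "roll": 0}, {"delta_pos": [-0.0003, 0, 0.003], "roll": 0}, {"delta_pos": [-0.0003, 0, 0.003], "roll": 0}]'

```text
time_s: 17.25
tool_pos: [0.5197, 0.0134, 0.2671]
tool_rot: [180.0, -0.0, -88.3]
wrist_force: [-0.5, -2.5, -0.1]
gripper_width: 0.132
```

Request:
drive_tool --increments '[{"delta_pos": [0, 0, 0], "roll": 0}, {"delta_pos": [0, 0, 0], "roll": 0}, {"delta_pos": [0, 0, 0], "roll": 0}]'

```text
time_s: 17.55
tool_pos: [0.5197, 0.0135, 0.2675]
tool_rot: [180.0, -0.0, -88.3]
wrist_force: [-0.1, -4.0, -0.4]
gripper_width: 0.129
```

```bash
python3 avg.py 6
```

```text
t 17.85 F mean [ 0.797 -5.233 -0.5  ] sd [0.384 0.579 0.581] sem [0.157 0.236 0.237] pos [0.5197 0.0135 0.2675] rot [-1.800e+02 -3.000e-02 -8.833e+01]
[-0.26 -0.56 -0.24 -1.74 -0.23  0.03]
```

Fy is −5 N, so I'll nudge about 1 mm back toward the hinge.

Request:
drive_tool --increments '[{"delta_pos": [0.001, 0, 0], "roll": 0}, {"delta_pos": [0, 0, 0], "roll": 0}, {"delta_pos": [0.0007, 0, 0], "roll": 0}, {"delta_pos": [0, 0, 0], "roll": 0}, {"delta_pos": [0, 0, 0], "roll": 0}]'

```text
time_s: 18.35
tool_pos: [0.5197, 0.0132, 0.2676]
tool_rot: [-180.0, 0.1, -88.3]
wrist_force: [0.4, 1.0, 1.0]
gripper_width: 0.132
```

```bash
python3 avg.py 12
```

```text
t 18.95 F mean [ 0.192  2.709 -0.012] sd [0.475 1.339 0.483] sem [0.137 0.386 0.139] pos [0.5197 0.013  0.2675] rot [-1.7999e+02  5.0000e-02 -8.8280e+01]
[-0.3  -0.17 -0.58 -0.21  0.93 -0.   -0.52 -0.1  -0.02  0.13  1.02 -0.32]
```

Request:
drive_tool --increments '[{"delta_pos": [-0.0007, 0, 0.002], "roll": 0}, {"delta_pos": [0, 0, 0], "roll": 0}, {"delta_pos": [0, 0, 0], "roll": 0}, {"delta_pos": [0, 0, 0], "roll": 0}, {"delta_pos": [0, 0, 0], "roll": 0}]'

```text
time_s: 19.45
tool_pos: [0.5197, 0.0131, 0.2655]
tool_rot: [-180.0, 0.0, -88.3]
wrist_force: [0.2, 3.9, -0.3]
gripper_width: 0.128
```

```bash
python3 avg.py 20; python3 snap.py wrist w11; python3 snap.py scene s11; python3 snap.py top t11
```

```text
t 20.45 F mean [-0.06   4.852  0.228] sd [0.584 0.577 0.486] sem [0.131 0.129 0.109] pos [0.5197 0.0131 0.2655] rot [-1.7999e+02  1.0000e-02 -8.8310e+01]
[ 0.7   0.47 -0.6   0.62  0.6  -0.61  0.57  0.56  0.24 -0.1   0.64  0.27
  0.82 -0.79  0.34  0.03  0.95 -0.26  0.08  0.04]
20.45 [0.5197 0.0131 0.2655] [-1.7999e+02  1.0000e-02 -8.8310e+01] [0.19 5.14 0.04] 0.1304026033550215
20.5 [0.5197 0.0131 0.2655] [-1.7999e+02  1.0000e-02 -8.8310e+01] [-0.81  4.14  0.97] 0.13369049428595123
20.55 [0.5197 0.0131 0.2655] [-1.800e+02  1.000e-02 -8.831e+01] [-0.12  5.3   0.13] 0.1303643263839899
```

View pics/w11.png

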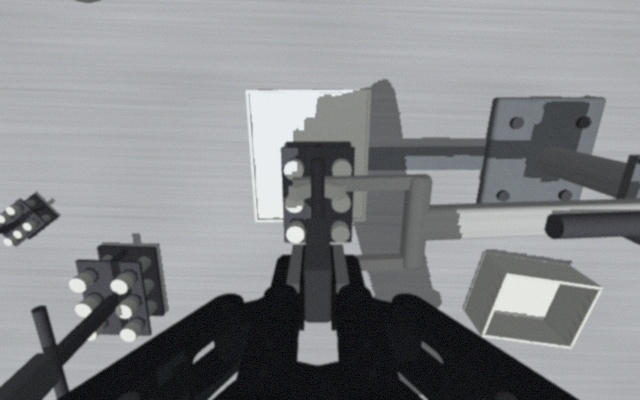

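Request:
drive_tool --increments '[{"delta_pos": [-0.001, 0, 0.002], "roll": 0}, {"delta_pos": [0, 0, 0.002], "roll": 0}, {"delta_pos": [0, 0, 0], "roll": 0}, {"delta_pos": [0, 0, 0], "roll": 0}, {"delta_pos": [0, 0, 0], "roll": 0}]'

```text
time_s: 21.1
tool_pos: [0.5197, 0.0135, 0.2614]
tool_rot: [180.0, -0.0, -88.3]
wrist_force: [-0.1, 2.1, 0.0]
gripper_width: 0.134
```

```bash
python3 avg.py 12
```

```text
t 21.7 F mean [0.21  0.899 0.252] sd [0.543 0.49  0.386] sem [0.157 0.141 0.111] pos [0.5197 0.0135 0.2615] rot [ 1.800e+02 -2.000e-02 -8.833e+01]
[ 0.36  0.44  0.99 -0.03  0.31  0.04  0.36  0.51  0.19 -0.61 -0.1   0.57]
```

Request:
drive_tool --increments '[{"delta_pos": [-0.0002, 0, 0], "roll": 0}, {"delta_pos": [0, 0, 0], "roll": 0}, {"delta_pos": [0, 0, 0], "roll": 0}]' --grip_force 20

```text
time_s: 22.0
tool_pos: [0.5197, 0.0136, 0.2614]
tool_rot: [180.0, -0.0, -88.3]
wrist_force: [0.3, -1.0, -0.1]
gripper_width: 0.133
```

```bash
python3 avg.py 12;  python3 snap.py wrist w12; python3 snap.py scene s12; python3 -c "
import cv2,numpy as np
t=cv2.imread('pics/s12.png')[110:220,250:370];u=cv2.imread('pics/w12.png')[130:270,260:440]
cv2.imwrite('pics/c12.png',np.hstack([cv2.resize(u,(440,342),interpolation=cv2.INTER_CUBIC),cv2.resize(t,(360,342),interpolation=cv2.INTER_CUBIC)]))
"
```

```text
t 22.6 F mean [ 0.478 -2.31  -0.003] sd [0.593 0.711 0.585] sem [0.171 0.205 0.169] pos [0.5197 0.0137 0.2614] rot [ 1.7999e+02 -3.0000e-02 -8.8330e+01]
[-0.13 -0.91  0.86 -0.42  1.2   0.39  0.2   0.08 -0.26  0.07 -0.67 -0.44]
22.6 [0.5196 0.0138 0.2614] [ 1.7999e+02 -3.0000e-02 -8.8330e+01] [ 0.92 -3.29 -0.44] 0.12800657470390148
22.65 [0.5196 0.0138 0.2614] [ 1.800e+02 -2.000e-02 -8.833e+01] [ 0.55 -3.6   0.01] 0.12611936238058002
```

View pics/c12.png

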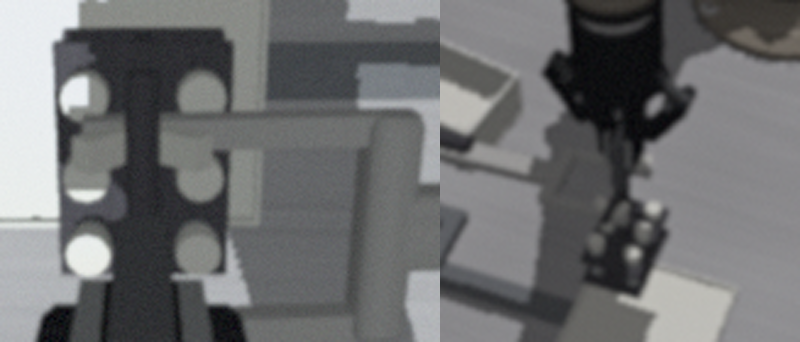

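Request:
drive_tool --increments '[{"delta_pos": [0.0004, 0, 0], "roll": 0}, {"delta_pos": [0, 0, 0], "roll": 0}, {"delta_pos": [0, 0, 0], "roll": 0}, {"delta_pos": [0, 0, 0], "roll": 0}]'

```text
time_s: 23.1
tool_pos: [0.5197, 0.0137, 0.2614]
tool_rot: [180.0, 0.0, -88.3]
wrist_force: [0.9, -2.6, 0.1]
gripper_width: 0.128
```

```bash
python3 avg.py 6
```

```text
t 23.4 F mean [ 0.231 -2.843  0.247] sd [0.531 0.582 0.262] sem [0.217 0.238 0.107] pos [0.5197 0.0137 0.2615] rot [-180.      0.    -88.32]
[ 0.73  0.16  0.09  0.45  0.12 -0.06]
```

Request:
drive_tool --increments '[{"delta_pos": [0.0004, 0, 0], "roll": 0}, {"delta_pos": [0, 0, 0], "roll": 0}, {"delta_pos": [0, 0, 0], "roll": 0}]'

```text
time_s: 23.7
tool_pos: [0.5197, 0.0137, 0.2615]
tool_rot: [-180.0, 0.0, -88.3]
wrist_force: [-0.0, -0.7, -0.1]
gripper_width: 0.131
```

```bash
python3 avg.py 5
```

```text
t 23.95 F mean [-0.241 -0.572  0.398] sd [0.33  0.466 0.245] sem [0.148 0.209 0.109] pos [0.5197 0.0136 0.2615] rot [-1.80e+02  2.00e-02 -8.83e+01]
[0.36 0.69 0.14 0.13 0.67]
```

Request:
drive_tool --increments '[{"delta_pos": [0, 0, 0], "roll": 0}, {"delta_pos": [0, 0, 0], "roll": 0}]' --hand 190

```text
time_s: 24.15
tool_pos: [0.5196, 0.0136, 0.2614]
tool_rot: [180.0, 0.0, -88.3]
wrist_force: [-1.1, -0.2, -0.0]
gripper_width: 0.249
```

```bash
python3 snap.py wrist w13; python3 snap.py scene s13;for i in 1 2 3 4 5 6; do python3 snap.py wrist w13_$i;done
```

```text
24.15 [0.5196 0.0136 0.2614] [ 1.7999e+02  2.0000e-02 -8.8320e+01] [-1.11 -0.21 -0.05] 0.24857462034516006
24.2 [0.5196 0.0135 0.2614] [ 1.800e+02  2.000e-02 -8.831e+01] [-0.13  0.08  0.2 ] 0.2537311056097996
24.25 [0.5196 0.0134 0.2614] [ 1.7999e+02  1.0000e-02 -8.8320e+01] [ 0.11  0.12 -0.27] 0.25330289641511433
24.3 [0.5196 0.0134 0.2614] [ 1.7999e+02  1.0000e-02 -8.8320e+01] [ 0.01  0.79 -0.33] 0.2562785025451682
24.35 [0.5197 0.0134 0.2615] [180.     0.   -88.32] [ 0.9  -0.3  -0.37] 0.2547311861271771
24.4 [0.5197 0.0134 0.2614] [-180.      0.    -88.32] [-0.17 -0.5  -0.8 ] 0.25505994007410254
24.45 [0.5197 0.0134 0.2615] [180.     0.   -88.32] [ 0.62 -0.65 -0.1 ] 0.254526495870573
24.5 [0.5197 0.0133 0.2615] [-180.      0.    -88.32] [ 0.09 -0.53  0.17] 0.2551557560321815
```

View pics/w13_6.png

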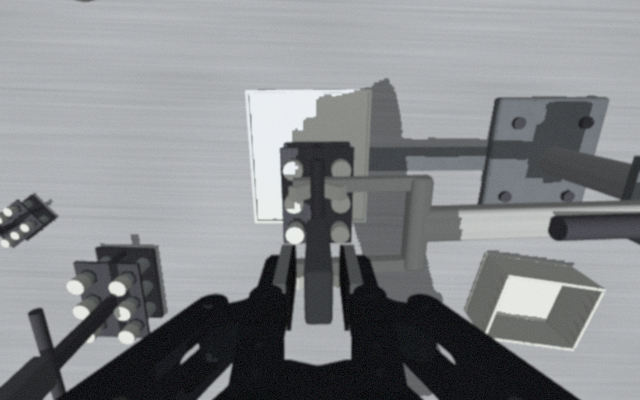

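Request:
drive_tool --increments '[{"delta_pos": [0, 0, 0], "roll": 0}, {"delta_pos": [0, 0, 0], "roll": 0}, {"delta_pos": [0, 0, 0], "roll": 0}, {"delta_pos": [0, 0, 0], "roll": 0}, {"delta_pos": [0, 0, 0], "roll": 0}]' --hand 120

```text
time_s: 25.05
tool_pos: [0.5197, 0.0133, 0.2615]
tool_rot: [-180.0, 0.0, -88.3]
wrist_force: [-0.0, 0.3, -0.6]
gripper_width: 0.534
```

```bash
python3 snap.py wrist w14
```

```text
25.05 [0.5197 0.0133 0.2615] [-180.      0.    -88.32] [-0.03  0.31 -0.64] 0.5337782142598999
```

View pics/w14.png

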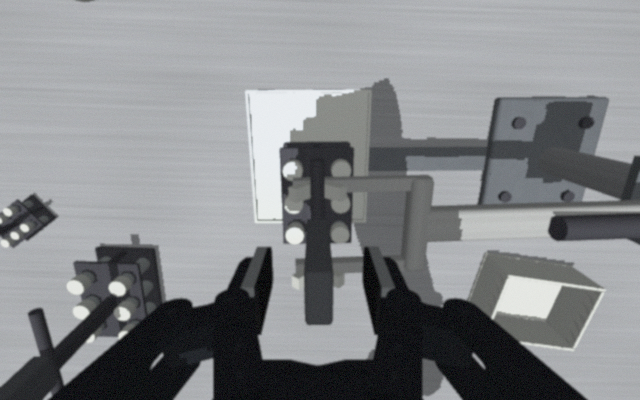

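The carrier is hanging upright with the grip free between the fingers and the bar in both V notches. Now straight up.

Request:
drive_tool --increments '[{"delta_pos": [0, 0, -0.01], "roll": 0}, {"delta_pos": [0, 0, -0.02], "roll": 0}, {"delta_pos": [0, 0, -0.025], "roll": 0}, {"delta_pos": [0, 0, -0.025], "roll": 0}, {"delta_pos": [0, 0, -0.025], "roll": 0}]'

```text
time_s: 25.6
tool_pos: [0.5196, 0.0134, 0.3683]
tool_rot: [-180.0, -0.0, -88.3]
wrist_force: [0.4, 0.2, -0.5]
gripper_width: 0.529
```

Request:
drive_tool --increments '[{"delta_pos": [0, 0, -0.03], "roll": 0}, {"delta_pos": [0, 0, -0.03], "roll": 0}, {"delta_pos": [0, 0, 0], "roll": 0}, {"delta_pos": [0, 0, 0], "roll": 0}, {"delta_pos": [0, 0, 0], "roll": 0}]'

```text
time_s: 26.1
tool_pos: [0.5192, 0.0132, 0.4258]
tool_rot: [179.9, -0.0, -88.3]
wrist_force: [-1.0, -1.0, -0.9]
gripper_width: 0.533
```

```bash
python3 avg.py 10; python3 snap.py wrist w15; python3 snap.py scene s15; python3 snap.py top t15
```

```text
t 26.6 F mean [ 0.24   0.257 -0.183] sd [0.458 0.529 0.243] sem [0.145 0.167 0.077] pos [0.5194 0.0132 0.4259] rot [179.99   0.   -88.31]
[-0.44 -0.54 -0.54 -0.19 -0.28  0.11  0.05 -0.02  0.11 -0.08]
26.6 [0.5197 0.0133 0.4263] [179.99   0.   -88.31] [ 0.77 -0.39 -0.08] 0.5345265637486951
26.65 [0.5197 0.0133 0.4264] [179.99   0.   -88.32] [0.18 0.17 0.03] 0.5276026050400194
26.7 [0.5197 0.0133 0.4264] [179.99   0.   -88.32] [ 0.76 -0.17  0.27] 0.5244729530325357
```

View pics/w15.png

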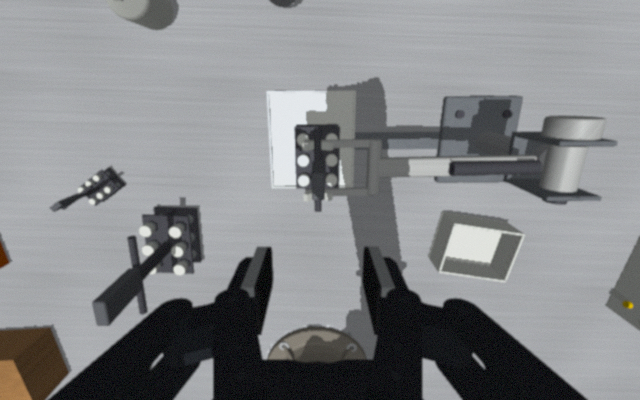

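View pics/s15.png

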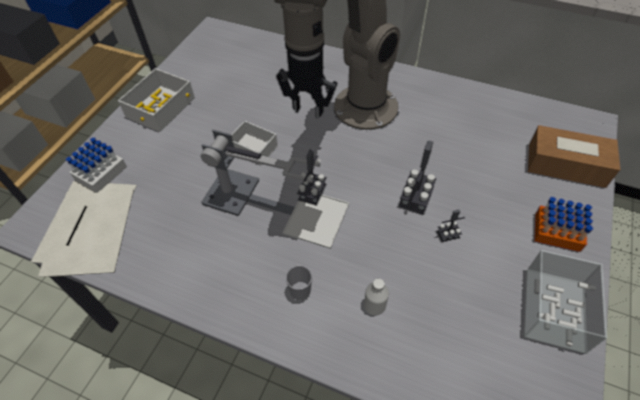

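Request:
drive_tool --increments '[{"delta_pos": [0, 0, 0], "roll": 0}, {"delta_pos": [0, 0, 0], "roll": 0}, {"delta_pos": [0, 0, 0], "roll": 0}, {"delta_pos": [0, 0, 0], "roll": 0}, {"delta_pos": [0, 0, 0], "roll": 0}]'

```text
time_s: 27.25
tool_pos: [0.5197, 0.0133, 0.4265]
tool_rot: [-180.0, -0.0, -88.3]
wrist_force: [-0.5, -0.4, -0.3]
gripper_width: 0.526
```

Request:
drive_tool --increments '[{"delta_pos": [0, 0, 0], "roll": 0}, {"delta_pos": [0, 0, 0], "roll": 0}, {"delta_pos": [0, 0, 0], "roll": 0}, {"delta_pos": [0, 0, 0], "roll": 0}, {"delta_pos": [0, 0, 0], "roll": 0}]'

```text
time_s: 27.75
tool_pos: [0.5197, 0.0133, 0.4265]
tool_rot: [-180.0, -0.0, -88.3]
wrist_force: [-0.3, 0.2, -0.3]
gripper_width: 0.526
```

```bash
python3 snap.py wrist w16; python3 snap.py scene s16;python3 snap.py wrist w17;python3 snap.py scene s18;python3 snap.py wrist w18
python3 - <<'E'
from h import *
W=[load(n) for n in ("w15","w16","w17","w18")]
roi=(slice(100,230),slice(270,420))
g=[cv2.GaussianBlur(cv2.cvtColor(w["color"][roi],cv2.COLOR_RGB2GRAY),(5,5),0).astype(np.float32) for w in W]
for i in range(3): print("shift",cv2.phaseCorrelate(g[i],g[i+1]))
S=[load("scene0"),load("s16"),load("s18")]
h=[cv2.GaussianBlur(cv2.cvtColor(w["color"],cv2.COLOR_RGB2GRAY),(5,5),0).astype(np.float32) for w in S]
r=(slice(120,220),slice(230,350)); print("scene arm shift",cv2.phaseCorrelate(h[1][r].copy(),h[2][r].copy()))
for n,(y,x) in {"flask":(295,376),"beaker":(283,299)}.items():
    r=(slice(y-20,y+20),slice(x-20,x+20));print(n,np.abs(h[0][r]-h[1][r]).mean())
u=W[3]["color"][:,:,::-1][100:230,270:420]; cv2.imwrite("pics/c18.png",cv2.resize(u,(690,598),interpolation=cv2.INTER_CUBIC))
E
```

```text
27.75 [0.5197 0.0133 0.4265] [-180.     -0.    -88.32] [-0.32  0.19 -0.33] 0.5262003704856926
27.8 [0.5197 0.0133 0.4265] [-180.      0.    -88.32] [-0.05 -0.8  -0.16] 0.530201215982144
27.85 [0.5197 0.0133 0.4265] [-180.     -0.    -88.32] [-0.82 -0.31  0.55] 0.5282966077583482
27.9 [0.5197 0.0133 0.4264] [180.    -0.   -88.32] [-0.57  0.55 -0.24] 0.529648401851351
27.95 [0.5197 0.0133 0.4264] [180.     0.   -88.32] [ 0.16  0.24 -0.02] 0.52894508305457
shift ((0.002368647025093651, 0.5523528248116207), 0.9939119449191623)
shift ((0.004565032759288101, 0.5180025150306875), 0.9989024537639853)
shift ((0.00569742149784247, 0.5040446117995003), 1.0096339714144482)
scene arm shift ((0.0022343387713448237, -0.005748639321637938), 0.9981232403119406)
flask 3.76125
beaker 3.16375
```

View pics/c18.png

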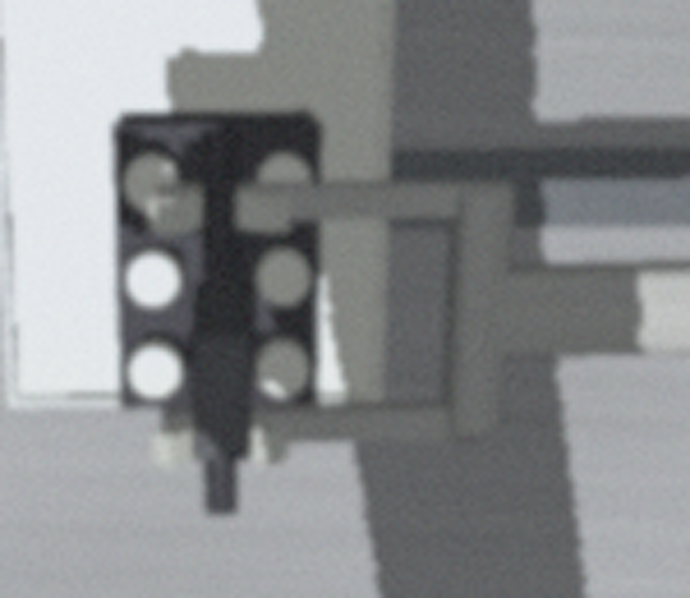

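```bash
python3 -c "
from station import job_done; print(job_done())"
```

```text
the job is handed in; nothing more can be done
None
```

I gripped the middle-sized carrier by its upright grip and hung its cross bar in both notches of the fork. I then followed the arm down, let go, moved straight up clear and handed the job in at about 28 s. No verdict was reported.

- **Right carrier:** it was the middle one of three. Its bar measured 91 mm against the 92 mm given.
- **Hanging:** I lowered in small steps and corrected sideways force by feel. Sideways force reached about 6 N, well under the 18 N limit. By the gripper height and the known geometry, the arm had sunk about 0.19 rad when I let go.
- **Release:** just before opening, the wrist force averaged about 0.2 ± 0.1 N vertically and about −0.6 N sideways. The sensor's zero is only known to about 0.3 N, so the balance point was known only to within 5 to 8 mm. I saw no jump of the arm on release, though I did not measure its speed.
- **Final checks:** the last wrist picture shows the bar lying between the lips of both notches and the carrier hanging upright. Two scene pictures about 0.1 s apart show no movement of the arm (under 0.01 pixel). The gripper is about 0.165 m above where it let go, and the wrist force is within noise of zero.

Two checks were weaker than I would like:
- **Wrist-image comparison:** it gave a constant 0.5-pixel shift between every pair of pictures. I took this as an artefact and relied on the scene camera instead.
- **Bystanders:** I compared only the flask and beaker, roughly, against the first picture; the small brightness differences looked like lighting. I judged the tub by eye alone. The robot never went near any of the three.

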